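# Stand the fitting post in the microscope bench's post holder

## Task

The post holder on the microscope bench is needed: first take the blue dust cap off it and put the cap in the white tray. Then pick from the sloping rack the one steel post that fits the holder's bore closely, and stand it upright in the holder, black-banded end up, lowering it gently all the way to the bottom rather than dropping it. Leave the other two posts in their cradles and do not disturb the things standing nearby.

Things in the scene. Friction and masses are not known exactly. Their poses are not given: they have to be found in the camera images.
- post_mid: The middle-sized one of three look-alike round steel posts: 20 mm diameter, 150 mm long, black band near the top end. Starts in one of three identical V-cradles 75 mm apart (which one varies), leaning 35 degrees from vertical, banded end up and away from the robot; its upper 72 mm stick out free. Origin: centre of the foot end; z: along the post towards the band
- post_slim: The slimmest of three look-alike round steel posts: 14 mm diameter, 150 mm long, black band near the top end. Starts in one of three identical V-cradles 75 mm apart (which one varies), leaning 35 degrees from vertical, banded end up and away from the robot; its upper 72 mm stick out free. Origin: centre of the foot end; z: along the post towards the band
- post_thick: The thickest of three look-alike round steel posts: 26 mm diameter, 150 mm long, black band near the top end. Starts in one of three identical V-cradles 75 mm apart (which one varies), leaning 35 degrees from vertical, banded end up and away from the robot; its upper 72 mm stick out free. Origin: centre of the foot end; z: along the post towards the band
- holder: Post holder, fixed to the bench: a grey round foot (90 mm diameter, 12 mm high) carrying an upright aluminium tube 33 mm in outer diameter, total height 65 mm. The bore is 23 mm in diameter; over the top 8 mm it flares out to 31 mm (outer rim 41 mm). Origin: centre of its underside, z up. Holder and tray may swap places
- holder_mouth (a point): Centre of the holder's mouth, 65 mm above the bench, on the bore's axis
- holder_floor (a point): Centre of the bottom of the bore, 12 mm above the bench, 53 mm below the mouth; the post's foot rests here
- dust_cap: Blue plastic dust cap sitting loosely over the holder's mouth: a round skirt, 54 mm outer and 48 mm inner diameter, 14 mm high, open below, closed by a 4 mm disc, with a round knob on top, 24 mm diameter, 18 to 48 mm above the origin. Origin: centre of the skirt's lower edge (51 mm above the bench at the start), z up
- tray: Shallow white square tray, fixed to the bench, 110 x 110 mm, 18 mm high, walls 3 mm, floor 3 mm thick. Origin: centre of its underside; x and y along its sides
- oil_bottle: Bystander: amber glass bottle with black cap, 42 mm diameter, 80 mm high. Origin: centre of its underside
- slide_box: Bystander: closed green slide box, 80 x 100 mm (x, y), 35 mm high. Origin: centre of its underside
- objective: Bystander: steel microscope objective standing on its flange, 34 mm diameter, 52 mm high. Origin: centre of its underside
Not all that is in view belongs to the job. There is more than one size of the tray; the job needs the middle-sized.

How it is judged:
By the outcome, as a careful person would: the job done as asked, in the order asked, and still so for the second after the job is handed in, with the robot touching nothing.
It also fails if it takes over 67 s, if anything falls off the work surface, if the arm or the gripper's body presses on something with over 40 N, if the wrist force passes 120 N, or if a joint passes its speed limit or range.

## Robot

A 6-joint arm with a two-finger parallel gripper is mounted at the origin on the work surface. World frame = base frame: x ahead of the robot, y to its left, z up, the work surface at z = 0. Lengths are in m, angles in rad, forces in N, time in s.
With the tool pointing down it reaches from about 0.325 to 0.775 m from the base axis. Payload 5.5 kg.
Tool frame: the origin (TCP) lies midway between the tips of the shut fingers; the grasp point (between the pads) lies ctrl.pinch_z behind it (ctrl.pinch_z is the distance from the TCP to the grasp point, in m); z points along the fingers, y is the direction in which the jaws open and shut (so a half turn about z gives the same grasp; the last joint's range is limited). The gripper opens to 88 mm and grips with 3 to 60 N. Pads are 20 mm wide; open, the fingers measure 115 mm over their backs; the gripper's body (75 mm by 178 mm) begins 61 mm behind the grasp point.
Start: joints at [-1.37, 0.091, 1.231, -0, 1.82, -0.057], TCP at [0.153, -0.58, 0.223] pointing down, gripper open.
Joint ranges: [-2.87, 2.87], [-0.86, 2.18], [0.17, 2.46], [-1.51, 4.65], [0.06, 2.69], [-2.65, 2.65]. Speed limits (rad/s): [2.57, 2.57, 3.01, 3.14, 3.14, 3.14].

## Interface

Orientations are given as a unit quaternion [x, y, z, w].
In Python, from plant import ctrl, imaging, workorder gives the robot as it stands.
- The arm moves only by the tool arm_command, never from a script. Its argument "increments" is a list of rows, each a list of 5 numbers: the shift along the tool's x, y, z in units of 0.03 m (1.0 is 0.03 m), then the turn about the tool's z in units of 6 degrees (1.0 is 6 degrees), then the opening, from 0 (shut) to 1 (fully open). A call has exactly 5 rows; each row shifts and turns the commanded pose from where the row before left it, along the tool's axes as they then stand; what a row does not reach is not made up. A row lasts 1/10 s, in which the tool goes at most 50 mm and 8.59 degrees, less where a joint would pass 70% of its speed; a pose out of reach is approached as far as the arm can. A call with a number of a shift or a turn outside -1 to 1 is refused whole. A call with a gripper value outside its range is refused whole. The fingers move at their own pace and stop on an object; "force" is the grip in N (left out, the last holds). Time passes only in rows, so rows that do not move let the fingers close, or fill a call up. It gives the time, the measured TCP pose, the force and the opening at its end, in the units of the state.
- ctrl.sense(): the state, without advancing time (a new reading comes with each control period).
- imaging.read_camera(name): name is "scene" or "top"; returns the picture (400x640x3 uint8, red, green, blue); there is no depth.
- imaging.get_calibration(name): a dict with "intrinsics" (3x3 intrinsics, pixels), "eye" and "attitude" of the camera in the world. Camera axes: x right, y down, z forward; pixel columns grow to the right and rows downward; lengths in m; the calibration is good to about 2 mm. A picture is of the moment at which its call begins. get_calibration takes no time and is no camera call.
- workorder.close_job(): hands the job in, once; it reports no verdict.
The state is a dict: "t": time; "joint_pos": joint angles; "joint_velocities": joint speeds; "joint_efforts": joint torques, N m; "ee_pos": TCP position; "tool_rot": TCP orientation; "wrist_force": force on the tool from outside, world axes, zero at the start; "ft_torque": the same for the moment, N m; "grip_width": finger opening in m.
Only numpy, scipy, OpenCV 4.12 (cv2) and the standard library are available. Lean on these libraries where they do the work, as an engineer would, in place of code of your own. Each camera call takes 0.05 s, during which the arm holds its last target.

## Working session

There is one attempt and no reset: what is moved stays moved. The work goes in short steps, Python scripts to look and compute and a tool call to move; the robot and the scene stay as the last step left them, time stands still between calls to the robot, and variables do not carry over. Pictures are saved under pics/ and viewed, and the job is handed in when it is done.

Besides the shell and the picture viewer there is one more tool, called as name([rows], argument=value, ...), one row to a line, values as JSON. arm_command: Moves the arm, as the interface text tells. Its arguments: {"type":"object","properties":{"increments":{"type":"array","items":{"type":"array","items":{"type":"number"}}},"force":{"type":"number"}},"required":["increments"]}

```bash
ls; mkdir -p pics
python3 - <<'E'
from plant import ctrl, imaging, workorder
import cv2
print(ctrl.sense(), ctrl.pinch_z)
for n in ("scene","top"):
    c=imaging.get_calibration(n); print(n,c)
    cv2.imwrite(f"pics/{n}0.png",imaging.read_camera(n)[:,:,::-1])
E
```

```text
pics
{'t': 0.0, 'joint_pos': array([-1.36970999e+00,  9.18462892e-02,  1.23186830e+00,  1.71025826e-05,
        1.81976912e+00, -5.66739829e-02]), 'joint_velocities': array([-0.00011616,  0.00093366, -0.00231354,  0.00010501, -0.00090438,
       -0.00084826]), 'joint_efforts': array([-3.19273262e-03, -4.46446180e+01, -4.06447363e+01,  6.95489254e-02,
        2.94229842e-02, -1.50297237e-04]), 'ee_pos': array([ 0.15291146, -0.57989423,  0.22152432]), 'tool_rot': array([ 9.91705728e-01,  1.28525695e-01, -5.99458239e-05, -9.43664755e-04]), 'wrist_force': array([ 0.20746711,  0.24100938, -0.09404749]), 'ft_torque': array([-0.03054037,  0.00813856,  0.0327572 ]), 'grip_width': 0.08819326663810267} 0.0187
scene {'intrinsics': array([[436.86890963,   0.        , 330.25963212],
       [  0.        , 436.86890963, 193.08002112],
       [  0.        ,   0.        ,   1.        ]]), 'eye': array([ 1.09920749, -0.36527383,  0.84367145]), 'attitude': array([ 0.79095201,  0.50942389, -0.18401365, -0.28464222])}
top {'intrinsics': array([[420.69018744,   0.        , 317.8372965 ],
       [  0.        , 420.69018744, 200.57771948],
       [  0.        ,   0.        ,   1.        ]]), 'eye': array([ 0.45779153, -0.11426345,  0.99440653]), 'attitude': array([ 0.71440052, -0.6984657 ,  0.01471359, -0.03951048])}
```

View pics/scene0.png

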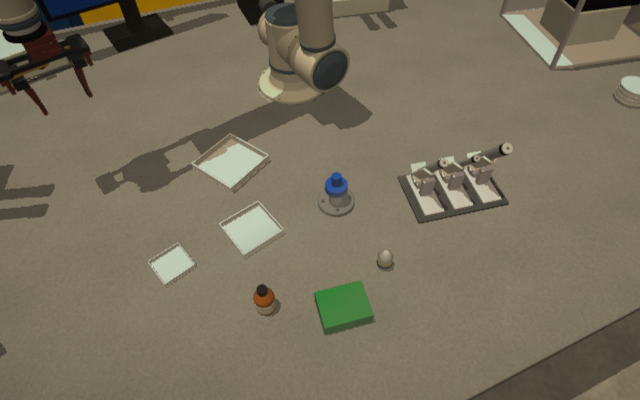

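View pics/top0.png

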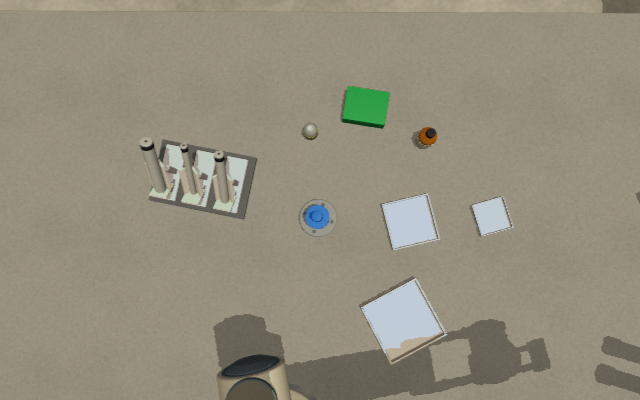

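The pictures show the holder with its blue cap at top-view pixel (317,216). The three trays are at (410,221), which is the middle-sized one, (491,216) small and (402,320) large. The rack is at about (203,180), with post tops at (147,143), (184,148) and (220,156). Next I'll measure these.

```bash
cat > h.py <<'E'
import numpy as np, cv2
from scipy.spatial.transform import Rotation as R
from plant import ctrl, imaging, workorder
def cal(n):
    c=imaging.get_calibration(n); return c["intrinsics"],np.array(c["eye"]),R.from_quat(c["attitude"]).as_matrix()
def ray(n,p):
    K,e,A=cal(n); d=A@np.linalg.solve(K,[p[0],p[1],1.]); return e,d/np.linalg.norm(d)
def plane(n,p,z):
    e,d=ray(n,p); return e+d*(z-e[2])/d[2]
def tri(ps,pt):
    e1,d1=ray("scene",ps); e2,d2=ray("top",pt)
    s=np.linalg.lstsq(np.c_[d1,-d2],e2-e1,rcond=None)[0]
    a,b=e1+s[0]*d1,e2+s[1]*d2; return (a+b)/2,np.linalg.norm(a-b)
def proj(n,P):
    K,e,A=cal(n); q=K@(A.T@(np.asarray(P)-e)); return q[:2]/q[2]
def blobs(m,amin=50):
    c,_=cv2.findContours(m.astype(np.uint8),cv2.RETR_EXTERNAL,cv2.CHAIN_APPROX_NONE)
    return sorted([x for x in c if cv2.contourArea(x)>=amin],key=lambda x:-cv2.contourArea(x))
E
python3 - <<'E'
from h import *
for n in ("scene","top"):
    im=cv2.imread(f"pics/{n}0.png"); hsv=cv2.cvtColor(im,cv2.COLOR_BGR2HSV)
    m=cv2.inRange(hsv,(100,120,60),(130,255,255))
    for b in blobs(m,60):
        M=cv2.moments(b); c=(M['m10']/M['m00'],M['m01']/M['m00']); print(n,"blue",c,cv2.contourArea(b),plane(n,c,.075).round(4))
    x,y,w,h=((395,135,125,90) if n=="scene" else (135,125,130,100))
    cv2.imwrite(f"pics/{n}_rack.png",cv2.resize(im[y:y+h,x:x+w],None,fx=6,fy=6,interpolation=cv2.INTER_CUBIC))
    x,y,w,h=((310,165,60,55) if n=="scene" else (290,190,60,55))
    cv2.imwrite(f"pics/{n}_cap.png",cv2.resize(im[y:y+h,x:x+w],None,fx=10,fy=10,interpolation=cv2.INTER_CUBIC))
im=cv2.imread("pics/top0.png")
m=(im.min(2)>150)
for b in blobs(m,300):
    r=cv2.minAreaRect(b); c=cv2.boxPoints(r); P=[plane("top",q,.018)[:2] for q in c]
    print("tray",r,plane("top",r[0],.01).round(4),np.linalg.norm(P[0]-P[1]),np.linalg.norm(P[1]-P[2]))
E
```

```text
scene blue (68.53593179049939, 5.51278928136419) 410.5 [-0.6523 -0.5914  0.075 ]
scene blue (335.5820977484898, 183.4503020318506) 303.5 [ 0.4979 -0.0797  0.075 ]
top blue (316.81512272367377, 216.47624703087885) 421.0 [ 0.4932 -0.0797  0.075 ]
tray ((402.8252868652344, 319.3598937988281), (62.0, 63.94117736816406), 61.927513122558594) [ 0.2653 -0.2794  0.01  ] 0.14569478613462647 0.13697388209374814
tray ((410.7059020996094, 221.32354736328125), (48.02205276489258, 48.26458740234375), 75.96376037597656) [ 0.4894 -0.2957  0.01  ] 0.111365818310258 0.1099877959706634
tray ((492.45404052734375, 215.85552978515625), (33.785545349121094, 33.61228561401367), 72.34988403320312) [ 0.5063 -0.483   0.01  ] 0.07696815415827243 0.07663880211471379
tray ((230.21763610839844, 183.7705841064453), (23.536956787109375, 54.77494812011719), 12.528807640075684) [0.5687 0.1301 0.01  ] 0.12935676852288844 0.05631205420437232
tray ((201.44920349121094, 178.28375244140625), (25.7154483795166, 55.81205368041992), 17.744672775268555) [0.5804 0.1997 0.01  ] 0.13203366682636083 0.062055789864274395
tray ((175.30690002441406, 171.71725463867188), (56.314422607421875, 17.792774200439453), 86.633544921875) [0.595  0.2634 0.01  ] 0.04283550178327228 0.13476463908483693
```

```bash
true
```

```text
(no output)
```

View pics/scene_rack.png

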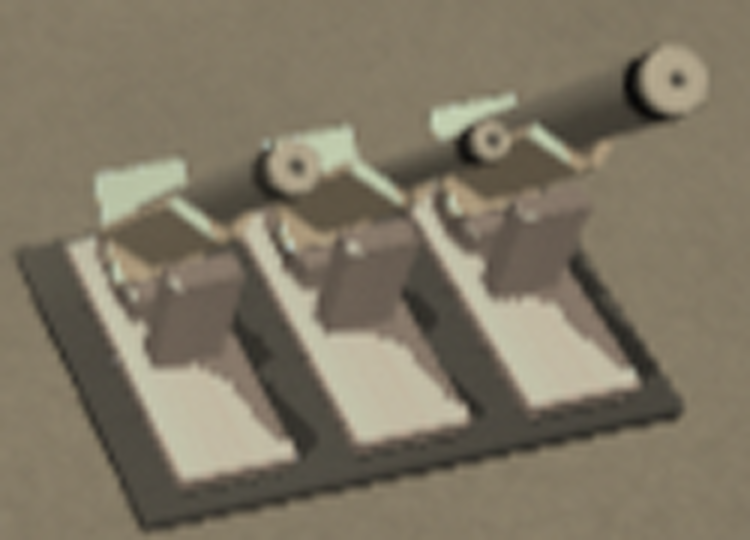

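View pics/top_rack.png

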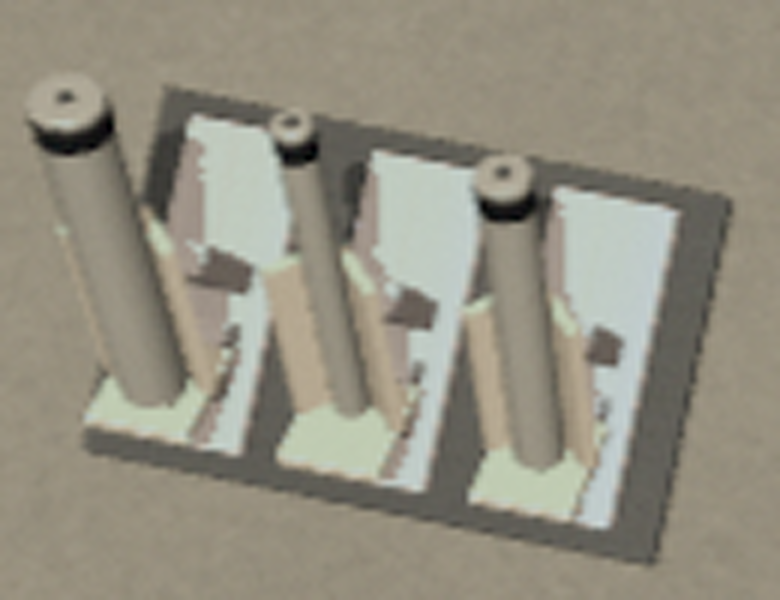

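View pics/scene_cap.png

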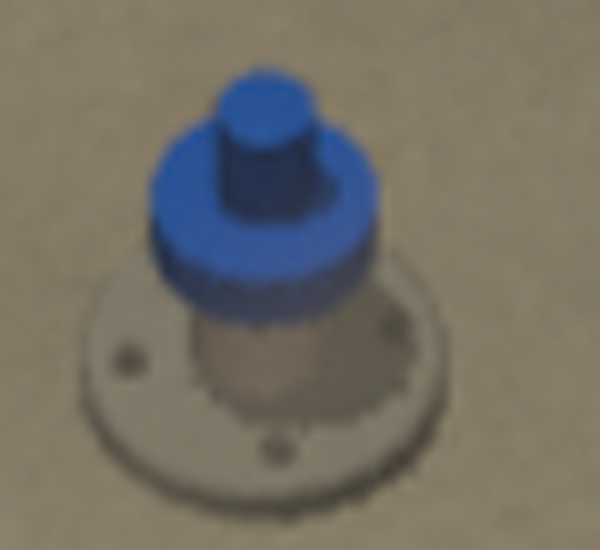

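View pics/top_cap.png

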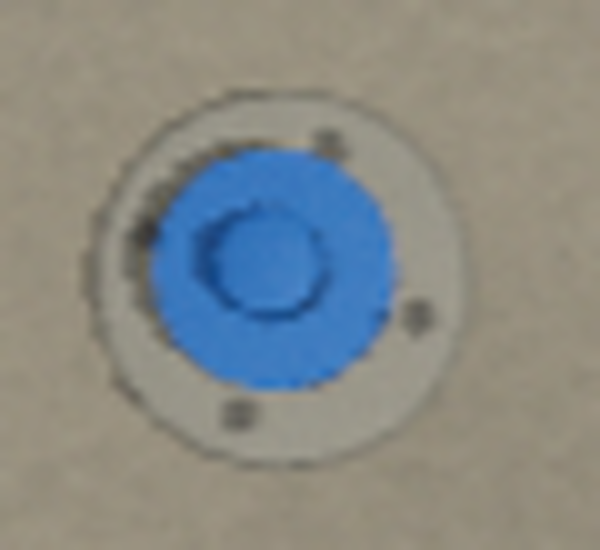

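Run:
```python
from h import *
def c(x,y,f,ox,oy): return ((x+.5)/f-.5+ox,(y+.5)/f-.5+oy)
print("knobtop",tri(c(266,108,10,310,165),c(270,262,10,290,190)))
k=c(270,262,10,290,190);print(plane("top",k,.099), plane("scene",c(266,108,10,310,165),.099))
print("foot",plane("top",c(283,278,10,290,190),.012))
print("disc",plane("top",c(272,270,10,290,190),.069))
for nm,s,t in (("mid",(294,167),(503,174)),("slim",(490,141),(292,125)),("thick",(674,80),(66,98))):
    print(nm,tri(c(*s,6,395,135),c(*t,6,135,125)))
# rack base edge directions on plane ~0.008
q=[plane("top",c(*p,6,135,125),.006) for p in ((165,88),(732,200),(655,562),(85,440))]
for i in range(4):
    d=q[(i+1)%4]-q[i]; print(q[i].round(3),np.linalg.norm(d).round(3),np.degrees(np.arctan2(d[1],d[0])).round(1))
# mid post axis lower visible centreline in top image: foot
print("proj tests")
```

```text
knobtop (array([ 0.49440799, -0.07858931,  0.09894366]), np.float64(0.0031179976063454608))
[ 0.49381257 -0.08003538  0.099     ] [ 0.49497973 -0.07713972  0.099     ]
foot [ 0.49364295 -0.07983842  0.012     ]
disc [ 0.49326845 -0.07937151  0.069     ]
mid (array([0.61193173, 0.11854957, 0.16801167]), np.float64(0.002927203597148315))
slim (array([0.62806221, 0.19199879, 0.16489438]), np.float64(0.0032003952265860277))
thick (array([0.63466362, 0.26687537, 0.17091188]), np.float64(0.0028164551766174995))
[0.674 0.301 0.006] 0.235 -100.2
[0.632 0.07  0.006] 0.147 170.0
[0.488 0.096 0.006] 0.235 79.3
[0.531 0.326 0.006] 0.145 -9.9
proj tests
```

arm_command([
  [0,0,0,0.85,0.6],
  [0,0,0,0.85,0.6],
  [0,0,0,0.85,0.6],
  [0,0,0,0.85,0.6],
  [0,0,0,0.85,0.6],
], force=20)

```text
t: 0.6
ee_pos: [0.1529, -0.58, 0.222]
tool_rot: [0.995, -0.095, -0.0, -0.001]
wrist_force: [0.0, 0.2, -0.5]
grip_width: 0.053
```

```bash
cat >> h.py <<'E'
def go(target):
    s=ctrl.sense(); A=R.from_quat(s["tool_rot"]).as_matrix()
    d=A.T@(np.array(target)-s["ee_pos"])/0.03
    a=np.degrees(np.arctan2(A[1,1],A[0,1]))
    print("t",round(s["t"],2),"tcp",s["ee_pos"].round(4),"tool y ang",a.round(1),"tilt",np.degrees(np.arccos(-A[2,2])).round(2),"F",s["wrist_force"].round(1),"w",s["grip_width"].round(4),"j",s["joint_pos"].round(2))
    print("units",d.round(2))
E
python3 -c "
from h import *
go((.494,-.079,.15))
print(proj('top',(.527,.134,.045)))"
```

```text
Traceback (most recent call last):
  File "h.py", line 23, in go
    print("t",round(s["t"],2),"tcp",s["ee_pos"].round(4),"tool y ang",a.round(1),"tilt",np.degrees(np.arccos(-A[2,2])).round(2),"F",s["wrist_force"].round(1),"w",s["grip_width"].round(4),"j",s["joint_pos"].round(2))
                                                                                                                                                                  ^^^^^^^^^^^^^^^^^^^^^
AttributeError: 'float' object has no attribute 'round'
```

```bash
sed -i 's/s\["grip_width"\].round(4)/round(s["grip_width"],4)/' h.py
python3 -c "
from h import *
go((.494,-.079,.15))
print(proj('top',(.527,.134,.045)))"
```

```text
t 0.6 tcp [ 0.1529 -0.58    0.222 ] tool y ang -100.9 tilt 0.07 F [ 0.   0.2 -0.5] w 0.053 j [-1.37  0.09  1.23  0.    1.82  0.39]
units [  7.99 -18.55   2.42]
[224.09960183 200.08155869]
```

arm_command([
  [0.4,-0.93,0,0,0.6],
  [0.4,-0.93,0,0,0.6],
  [0.4,-0.93,0,0,0.6],
  [0.4,-0.93,0,0,0.6],
  [0.4,-0.93,0,0,0.6],
])

```text
t: 1.1
ee_pos: [0.2384, -0.4531, 0.2221]
tool_rot: [0.996, -0.094, -0.0, -0.0]
wrist_force: [-0.4, -0.6, -0.3]
grip_width: 0.0526
```

arm_command([
  [0.4,-0.93,0,0,0.6],
  [0.4,-0.93,0,0,0.6],
  [0.4,-0.93,0,0,0.6],
  [0.4,-0.93,0,0,0.6],
  [0.4,-0.93,0,0,0.6],
])

```text
t: 1.6
ee_pos: [0.3232, -0.3272, 0.2222]
tool_rot: [0.996, -0.094, -0.0, -0.0]
wrist_force: [0.5, -0.6, -0.2]
grip_width: 0.0526
```

arm_command([
  [0.4,-0.93,0,0,0.6],
  [0.4,-0.93,0,0,0.6],
  [0.4,-0.93,0,0,0.6],
  [0.4,-0.93,0,0,0.6],
  [0.4,-0.93,0,0,0.6],
])

```text
t: 2.1
ee_pos: [0.4081, -0.2013, 0.2222]
tool_rot: [0.996, -0.094, -0.0, -0.0]
wrist_force: [-0.3, -0.4, -0.1]
grip_width: 0.0529
```

arm_command([
  [0.4,-0.93,0,0,0.6],
  [0.4,-0.93,0,0,0.6],
  [0.4,-0.93,0.4,0,0.6],
  [0.4,-0.9,0.5,0,0.6],
  [0.4,-0.9,0.5,0,0.6],
])

```text
t: 2.6
ee_pos: [0.4928, -0.0772, 0.1799]
tool_rot: [0.996, -0.093, -0.0, 0.0]
wrist_force: [1.3, 0.3, -0.2]
grip_width: 0.0527
```

```bash
python3 -c "
from h import *
go((.494,-.079,.075))
for n in ('scene','top'): cv2.imwrite(f'pics/{n}1.png',imaging.read_camera(n)[:,:,::-1])
a=cv2.imread('pics/scene1.png')[100:300,230:430];b=cv2.imread('pics/top1.png')[120:320,220:420]
cv2.imwrite('pics/both1.png',cv2.resize(np.hstack([a,b]),None,fx=2,fy=2))"
```

```text
t 2.6 tcp [ 0.4928 -0.0772  0.1799] tool y ang -100.7 tilt 0.01 F [ 1.3  0.3 -0.2] w 0.0527 j [-0.22 -0.19  1.58 -0.    1.75  1.53]
units [0.05 0.05 3.5 ]
```

View pics/both1.png

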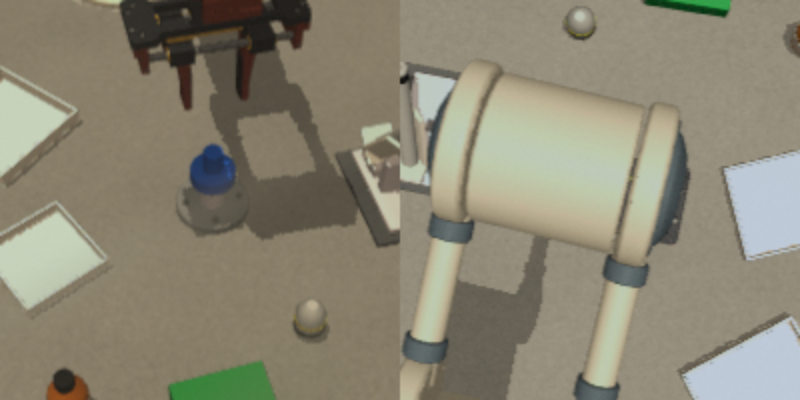

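The fingers stand open above the cap. In the scene crop the tips are at (187,105) and (245,98), with the knob below them at (212,155). I'll descend now.

arm_command([
  [0.05,0.05,0.9,0,0.6],
  [0,0,0.9,0,0.6],
  [0,0,0.8,0,0.6],
  [0,0,0.6,0,0.6],
  [0,0,0.3,0,0.6],
])

```text
t: 3.2
ee_pos: [0.4923, -0.0807, 0.0738]
tool_rot: [0.996, -0.094, -0.001, -0.0]
wrist_force: [-0.4, 0.7, -0.3]
grip_width: 0.053
```

```bash
python3 -c "
from h import *
go((.494,-.079,.075)); print(proj('scene',(.4928,-.0772,.1799)))
cv2.imwrite('pics/s2.png',cv2.resize(imaging.read_camera('scene')[120:240,280:400,::-1],None,fx=5,fy=5,interpolation=cv2.INTER_CUBIC))"
```

```text
t 3.2 tcp [ 0.4923 -0.0807  0.0738] tool y ang -100.8 tilt 0.16 F [-0.4  0.7 -0.3] w 0.053 j [-0.23 -0.16  1.74 -0.    1.56  1.53]
units [ 0.05 -0.07 -0.04]
[336.04761777 149.50018803]
```

View pics/s2.png

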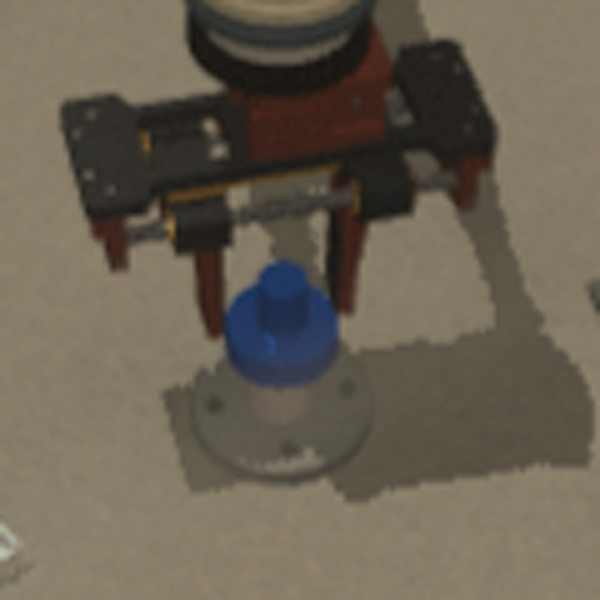

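arm_command([
  [0.05,0,0,0,0.4],
  [0,0,0,0,0.2],
  [0,0,0,0,0.1],
  [0,0,0,0,0.1],
  [0,0,0,0,0.1],
], force=15)

```text
t: 3.75
ee_pos: [0.4955, -0.0805, 0.0767]
tool_rot: [0.996, -0.093, 0.001, 0.0]
wrist_force: [0.9, 0.5, 3.4]
grip_width: 0.0236
```

arm_command([
  [0,0,-0.2,0,0.1],
  [0,0,-0.4,0,0.1],
  [0,0,-0.7,0,0.1],
  [0,0,-0.7,0,0.1],
  [0,0,-0.7,0,0.1],
])

```text
t: 4.25
ee_pos: [0.495, -0.0804, 0.1583]
tool_rot: [0.996, -0.093, 0.0, 0.0]
wrist_force: [-0.1, 0.8, 0.1]
grip_width: 0.0235
```

```bash
python3 -c "
from h import *
go((.489,-.2955,.145))
cv2.imwrite('pics/s3.png',cv2.resize(imaging.read_camera('scene')[80:240,260:420,::-1],None,fx=4,fy=4,interpolation=cv2.INTER_CUBIC)[:600])"
```

```text
t 4.25 tcp [ 0.495  -0.0804  0.1583] tool y ang -100.7 tilt 0.03 F [-0.1  0.8  0.1] w 0.0235 j [-0.23 -0.18  1.61 -0.    1.71  1.53]
units [1.14 7.08 0.45]
```

View pics/s3.png

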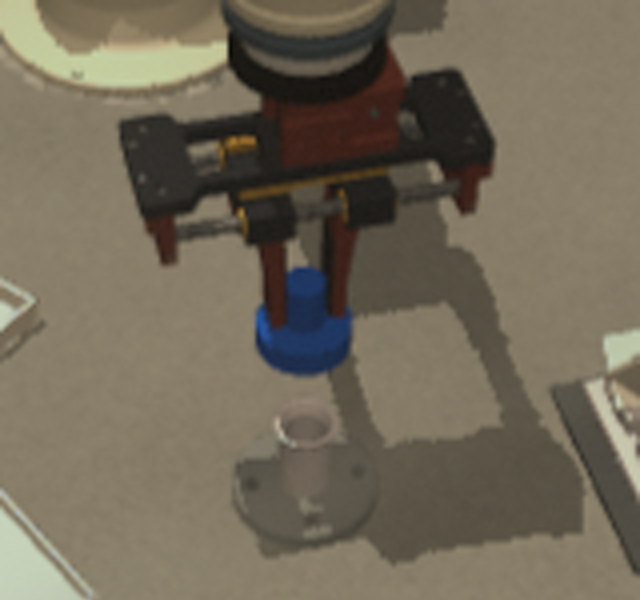

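The cap is in the fingers at about crop (305,330), and the holder's mouth is open at about (305,425). Next is the tray.

arm_command([
  [0.14,0.88,0,0,0.1],
  [0.14,0.88,0,0,0.1],
  [0.14,0.88,0,0,0.1],
  [0.14,0.88,0,0,0.1],
  [0.14,0.88,0,0,0.1],
])

```text
t: 4.8
ee_pos: [0.4909, -0.215, 0.1568]
tool_rot: [0.996, -0.093, 0.0, 0.0]
wrist_force: [0.2, -0.2, -1.9]
grip_width: 0.0239
```

arm_command([
  [0.14,0.88,0.3,0,0.1],
  [0.14,0.88,0.3,0,0.1],
  [0.14,0.88,0.3,0,0.1],
  [0,0,0.7,0,0.1],
  [0,0,0.5,0,0.1],
])

```text
t: 5.3
ee_pos: [0.4882, -0.2947, 0.0923]
tool_rot: [0.996, -0.094, -0.0, -0.0]
wrist_force: [-0.6, -0.1, -1.1]
grip_width: 0.0235
```

```bash
python3 -c "
from h import *
go((.489,-.2955,.03))
cv2.imwrite('pics/s4.png',cv2.resize(imaging.read_camera('scene')[120:280,180:340,::-1],None,fx=3.5,fy=3.5,interpolation=cv2.INTER_CUBIC)[:600])"
```

```text
t 5.3 tcp [ 0.4882 -0.2947  0.0923] tool y ang -100.8 tilt 0.07 F [-0.6 -0.1 -1.1] w 0.0235 j [-0.6   0.03  1.53  0.    1.59  1.16]
units [0.03 0.02 2.08]
```

View pics/s4.png

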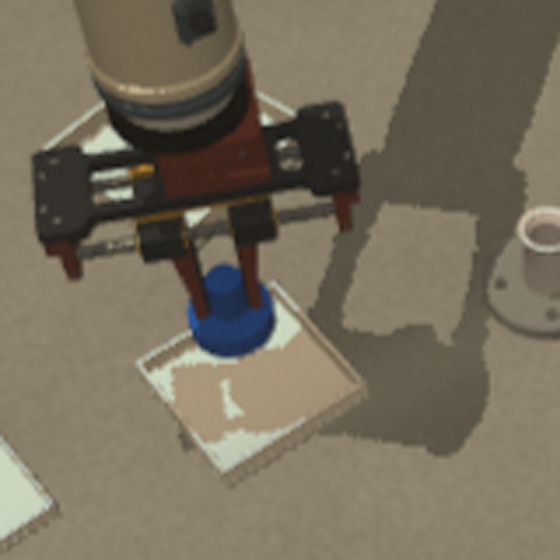

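The cap hangs over the middle-sized tray, at crop (232,320) with the tray around (250,380). I'll lower it.

arm_command([
  [0.03,0,0.5,0,0.1],
  [0,0,0.5,0,0.1],
  [0,0,0.5,0,0.1],
  [0,0,0.3,0,0.1],
  [0,0,0.15,0,0.1],
])

```text
t: 5.85
ee_pos: [0.4891, -0.2938, 0.0336]
tool_rot: [0.996, -0.093, -0.001, -0.0]
wrist_force: [-0.0, -0.6, -0.6]
grip_width: 0.0238
```

arm_command([
  [0,0,0.07,0,0.1],
  [0,0,0.07,0,0.1],
  [0,0,0,0,0.1],
  [0,0,0,0,0.1],
  [0,0,0,0,0.1],
])

```text
t: 6.35
ee_pos: [0.4898, -0.2945, 0.0315]
tool_rot: [0.996, -0.094, 0.0, 0.0]
wrist_force: [-0.7, 0.1, -1.3]
grip_width: 0.0234
```

arm_command([
  [0,0,0.04,0,0.1],
  [0,0,0.04,0,0.1],
  [0,0,0.04,0,0.1],
  [0,0,0,0,0.1],
  [0,0,0,0,0.1],
])

```text
t: 6.85
ee_pos: [0.4897, -0.2945, 0.0286]
tool_rot: [0.996, -0.094, 0.0, 0.0]
wrist_force: [-2.0, 1.8, 5.9]
grip_width: 0.0235
```

```bash
python3 -c "
from h import *
for i in range(3): go((.489,-.2955,.03))
cv2.imwrite('pics/s5.png',cv2.resize(imaging.read_camera('scene')[170:270,200:300,::-1],None,fx=5,fy=5,interpolation=cv2.INTER_CUBIC)[:600])"
```

```text
t 6.85 tcp [ 0.4897 -0.2945  0.0286] tool y ang -100.7 tilt 0.04 F [-2.   1.8  5.9] w 0.0235 j [-0.6   0.06  1.6  -0.    1.47  1.16]
units [-0.02  0.04 -0.05]
t 6.85 tcp [ 0.4897 -0.2945  0.0286] tool y ang -100.7 tilt 0.04 F [-2.   1.8  5.9] w 0.0235 j [-0.6   0.06  1.6  -0.    1.47  1.16]
units [-0.02  0.04 -0.05]
t 6.85 tcp [ 0.4897 -0.2945  0.0286] tool y ang -100.7 tilt 0.04 F [-2.   1.8  5.9] w 0.0235 j [-0.6   0.06  1.6  -0.    1.47  1.16]
units [-0.02  0.04 -0.05]
```

View pics/s5.png

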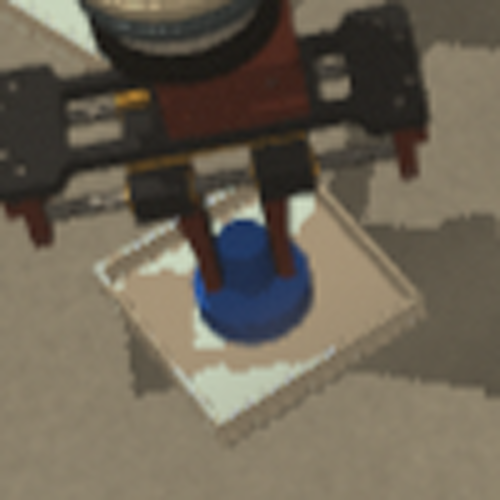

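The cap sits on the tray floor, at crop (253,285), well inside the walls, with 6 N of contact force. I'll release it and go up.

arm_command([
  [0,0,0,0,0.5],
  [0,0,0,0,0.5],
  [0,0,0,0,0.5],
  [0,0,-0.3,0,0.5],
  [0,0,-0.6,0,0.5],
])

```text
t: 7.4
ee_pos: [0.4886, -0.2937, 0.0531]
tool_rot: [0.996, -0.093, -0.002, -0.001]
wrist_force: [0.4, 0.0, -0.2]
grip_width: 0.044
```

arm_command([
  [0,0,-0.9,0,0.5],
  [0,0,-0.9,0,0.5],
  [0,0,-0.9,0,0.5],
  [0,0,-0.9,0,0.5],
  [0,0,-0.9,0,0.5],
])

```text
t: 7.9
ee_pos: [0.4895, -0.2943, 0.1912]
tool_rot: [0.996, -0.093, 0.0, 0.0]
wrist_force: [0.2, -0.1, 0.3]
grip_width: 0.0436
```

```bash
python3 -c "
from h import *
top=np.array((.612,.118,.167)); a=np.radians(-10.7); u=np.array([np.sin(np.radians(35))*np.cos(a),np.sin(np.radians(35))*np.sin(a),np.cos(np.radians(35))])
g=top-.035*u; print(g,top-.15*u)
go(g+[0,0,.23-g[2]])
for n in ('scene','top'): cv2.imwrite(f'pics/{n}6.png',imaging.read_camera(n)[:,:,::-1])
a=cv2.imread('pics/scene6.png')[100:300,180:380]
cv2.imwrite('pics/b6.png',cv2.resize(a,None,fx=3,fy=3))"
```

```text
[0.59227388 0.12172729 0.13832968] [0.52745947 0.1339741  0.04412719]
t 7.9 tcp [ 0.4895 -0.2943  0.1912] tool y ang -100.7 tilt 0.04 F [ 0.2 -0.1  0.3] w 0.0436 j [-0.6   0.01  1.37 -0.    1.76  1.16]
units [  0.78 -14.26  -1.3 ]
```

View pics/b6.png

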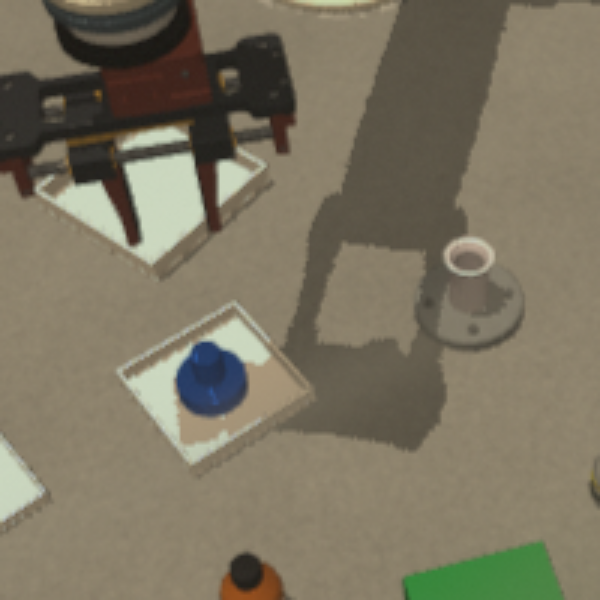

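View pics/top6.png

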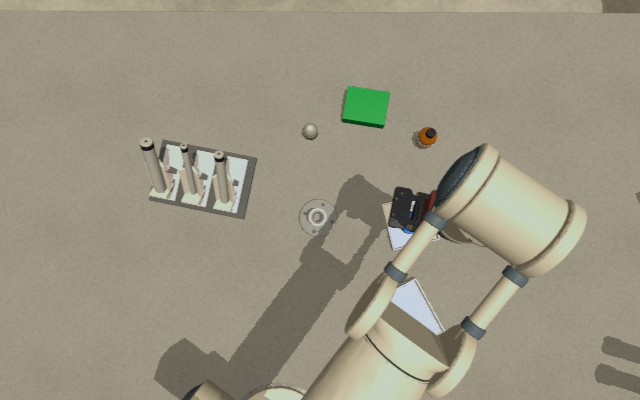

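The cap stands upright in the tray at crop (211,380), and the holder's mouth is free. Now to the post, staying above its top.

arm_command([
  [0.05,-0.89,-0.3,0,0.5],
  [0.05,-0.89,-0.3,0,0.5],
  [0.05,-0.89,-0.3,0,0.5],
  [0.05,-0.89,-0.2,0,0.5],
  [0.05,-0.89,-0.2,0,0.5],
])

```text
t: 8.5
ee_pos: [0.5217, -0.1635, 0.2277]
tool_rot: [0.996, -0.094, -0.0, -0.0]
wrist_force: [0.6, 0.6, -0.7]
grip_width: 0.0435
```

arm_command([
  [0.05,-0.89,0,0,0.5],
  [0.05,-0.89,0,0,0.5],
  [0.05,-0.89,0,0,0.5],
  [0.05,-0.89,0,0,0.5],
  [0.05,-0.89,0,0,0.5],
])

```text
t: 9.0
ee_pos: [0.5539, -0.0337, 0.2273]
tool_rot: [0.996, -0.093, -0.001, -0.0]
wrist_force: [-0.3, -0.1, 0.3]
grip_width: 0.0439
```

arm_command([
  [0.05,-0.89,0,0,0.5],
  [0.05,-0.89,0,0,0.5],
  [0.05,-0.89,0,0,0.5],
  [0.05,-0.89,0,0,0.5],
  [0.05,-0.89,0,0,0.5],
])

```text
t: 9.5
ee_pos: [0.5861, 0.096, 0.2272]
tool_rot: [0.996, -0.094, -0.001, 0.0]
wrist_force: [-0.8, 0.1, 0.1]
grip_width: 0.0439
```

arm_command([
  [0.05,-0.8,0,0,0.5],
  [0,0,0,0,0.5],
  [0,0,0,0,0.5],
  [0,0,0,0,0.5],
  [0,0,0,0,0.5],
])

```text
t: 10.0
ee_pos: [0.5921, 0.1172, 0.2284]
tool_rot: [0.996, -0.094, 0.0, 0.0]
wrist_force: [0.4, 0.1, -0.4]
grip_width: 0.0443
```

```bash
python3 -c "
from h import *
go((.5923,.1217,.1196))
for n in ('scene','top'): cv2.imwrite(f'pics/{n}7.png',imaging.read_camera(n)[:,:,::-1])
a=cv2.imread('pics/scene7.png')[60:220,380:540];b=cv2.imread('pics/top7.png')[100:260,140:300]
cv2.imwrite('pics/b7.png',cv2.resize(np.hstack([a,b]),None,fx=2.5,fy=2.5))
# mouth from earlier picture
im=cv2.imread('pics/top6.png')[190:245,290:350]; cv2.imwrite('pics/m6.png',cv2.resize(im,None,fx=10,fy=10,interpolation=cv2.INTER_CUBIC))
"
```

```text
t 10.0 tcp [0.5921 0.1172 0.2284] tool y ang -100.8 tilt 0.01 F [ 0.4  0.1 -0.4] w 0.0443 j [ 0.14  0.1   1.21 -0.    1.83  1.9 ]
units [-0.02 -0.15  3.63]
```

View pics/b7.png

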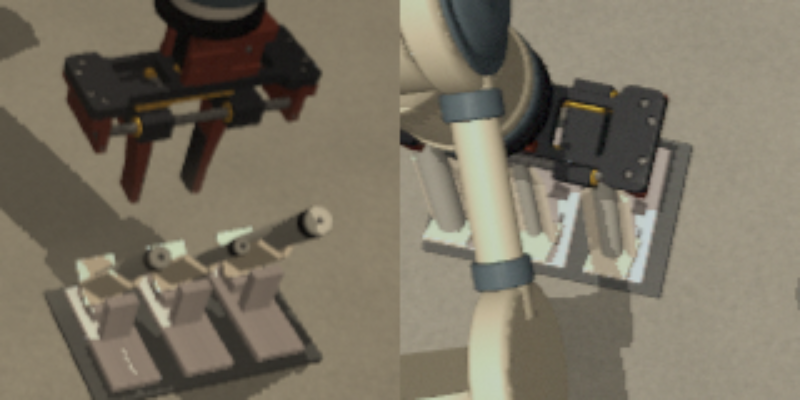

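View pics/m6.png

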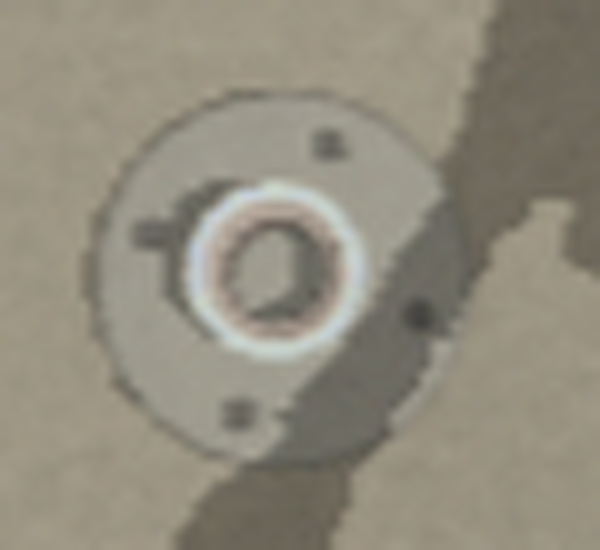

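The fingers are above the rightmost post in the top view, the middle-sized one, whose end shows at scene crop (160,258). The holder's mouth centre is at top-crop (275,271). I'll go down beside the post.

arm_command([
  [0,-0.1,0.6,0,0.5],
  [0,0,0.8,0,0.5],
  [0,0,0.8,0,0.5],
  [0,0,0.4,0,0.5],
  [0,0,0,0,0.5],
])

```text
t: 10.6
ee_pos: [0.5917, 0.1207, 0.1481]
tool_rot: [0.996, -0.094, -0.002, 0.0]
wrist_force: [0.2, -0.4, 0.0]
grip_width: 0.0438
```

```bash
python3 -c "
from h import *
go((.5923,.120,.1196))
for n in ('scene','top'): cv2.imwrite(f'pics/{n}8.png',imaging.read_camera(n)[:,:,::-1])
a=cv2.imread('pics/scene8.png')[90:210,390:510];b=cv2.imread('pics/top8.png')[100:220,160:280]
cv2.imwrite('pics/b8.png',cv2.resize(np.hstack([a,b]),None,fx=3.3,fy=3.3,interpolation=cv2.INTER_CUBIC))
p=((275.5)/10-.5+290,271.5/10-.5+190); print('mouth',plane('top',p,.065))
p=((503.5)/6-.5+135,174.5/6-.5+125); print('posttop',plane('top',p,.167))
"
```

```text
t 10.6 tcp [0.5917 0.1207 0.1481] tool y ang -100.8 tilt 0.22 F [ 0.2 -0.4  0. ] w 0.0438 j [ 0.14  0.1   1.35 -0.    1.69  1.9 ]
units [0.03 0.02 0.95]
mouth [ 0.49321573 -0.07988951  0.065     ]
posttop [0.61142917 0.11745327 0.167     ]
```

View pics/b8.png

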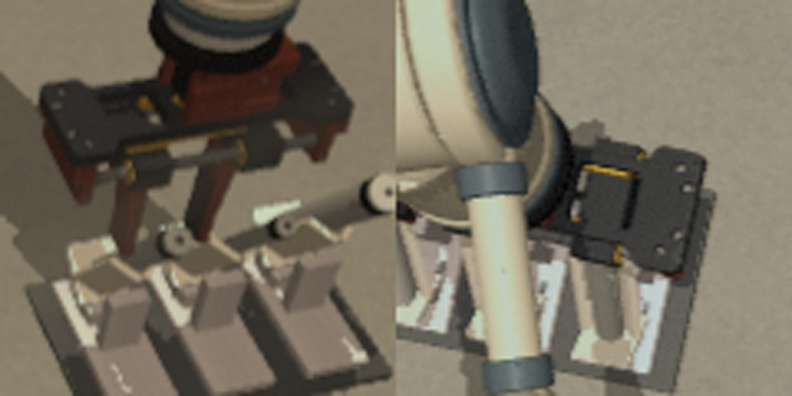

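arm_command([
  [0.02,0,0.4,0,0.5],
  [0,0,0.3,0,0.5],
  [0,0,0.25,0,0.5],
  [0,0,0,0,0.4],
  [0,0,0,0,0.3],
], force=25)

```text
t: 11.2
ee_pos: [0.5932, 0.1211, 0.1215]
tool_rot: [0.996, -0.093, -0.0, 0.0]
wrist_force: [0.2, 1.2, 0.4]
grip_width: 0.0313
```

arm_command([
  [0,0,0,0,0.2],
  [0,0,0,0,0.1],
  [0,0,0,0,0.1],
  [0,0,0,0,0.1],
  [0,0,0,0,0.1],
])

```text
t: 11.7
ee_pos: [0.5936, 0.1212, 0.1224]
tool_rot: [0.996, -0.093, 0.001, -0.0]
wrist_force: [0.1, 0.5, 2.6]
grip_width: 0.0192
```

```bash
python3 -c "
from h import *
go((.5923,.120,.1196))
for n in ('scene','top'): cv2.imwrite(f'pics/{n}9.png',imaging.read_camera(n)[:,:,::-1])
a=cv2.imread('pics/scene9.png')[90:210,390:510];b=cv2.imread('pics/top9.png')[100:220,160:280]
cv2.imwrite('pics/b9.png',cv2.resize(np.hstack([a,b]),None,fx=3.3,fy=3.3,interpolation=cv2.INTER_CUBIC))
"
```

```text
t 11.7 tcp [0.5936 0.1212 0.1224] tool y ang -100.7 tilt 0.06 F [0.1 0.5 2.6] w 0.0192 j [0.15 0.11 1.39 0.   1.64 1.9 ]
units [-0.04  0.05  0.09]
```

View pics/b9.png

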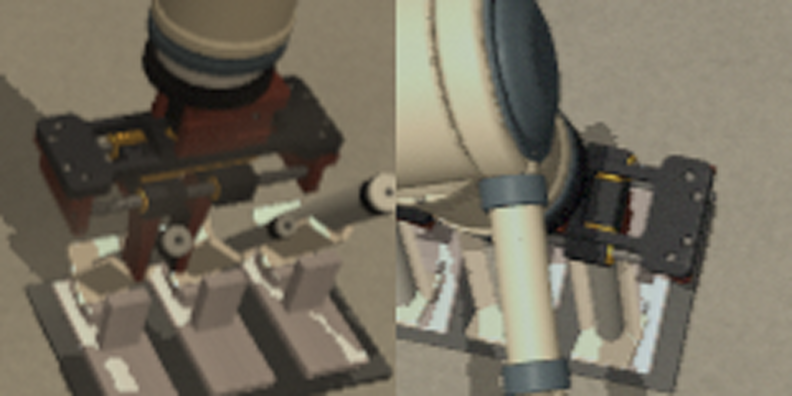

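The grip width of 19–20 mm confirms the 20 mm post. I'll lift.

arm_command([
  [0,0,-0.2,0,0.1],
  [0,0,-0.4,0,0.1],
  [0,0,-0.6,0,0.1],
  [0,0,-0.6,0,0.1],
  [0,0,-0.6,0,0.1],
])

```text
t: 12.3
ee_pos: [0.5932, 0.1209, 0.1952]
tool_rot: [0.996, -0.094, -0.0, 0.0]
wrist_force: [0.0, -0.0, -1.9]
grip_width: 0.0193
```

arm_command([
  [0,0,-0.6,0,0.1],
  [0,0,-0.6,0,0.1],
  [0,0,-0.6,0,0.1],
  [0,0,-0.6,0,0.1],
  [0,0,-0.3,0,0.1],
])

```text
t: 12.8
ee_pos: [0.5936, 0.121, 0.2776]
tool_rot: [0.996, -0.094, 0.001, -0.0]
wrist_force: [-0.1, 0.7, -0.5]
grip_width: 0.0196
```

```bash
python3 -c "
from h import *
go((.5923,.120,.26))
cv2.imwrite(f'pics/s10.png',cv2.resize(imaging.read_camera('scene')[20:220,360:560,::-1],None,fx=3,fy=3))
"
```

```text
t 12.8 tcp [0.5936 0.121  0.2776] tool y ang -100.7 tilt 0.16 F [-0.1  0.7 -0.5] w 0.0196 j [ 0.15  0.12  1.1  -0.    1.92  1.9 ]
units [-0.04  0.04  0.59]
```

View pics/s10.png

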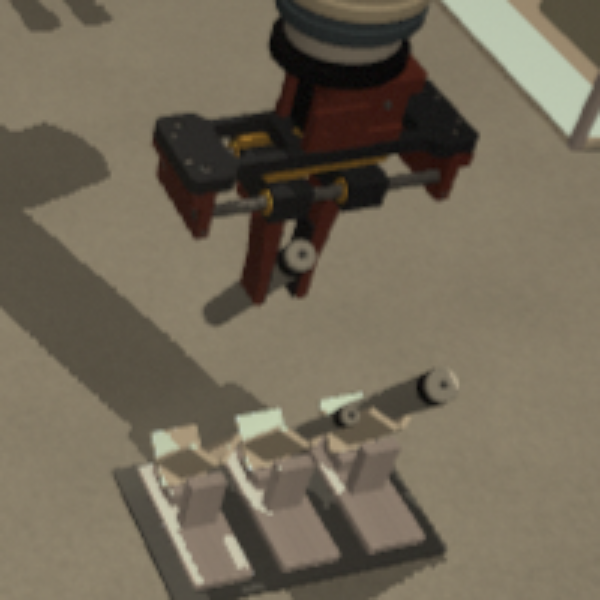

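The post came out cleanly, held at crop (297,257) and still leaning 35°. The other two are undisturbed. I'll carry it over clear bench and loosen the grip so gravity can swing it upright.

```bash
python3 -c "
from h import *
go((.45,.02,.13))
"
```

```text
t 12.85 tcp [0.5937 0.1211 0.2784] tool y ang -100.7 tilt 0.24 F [-0.6  0.3 -0.3] w 0.0196 j [ 0.15  0.12  1.1  -0.    1.92  1.9 ]
units [-4.1   4.21  4.92]
```

arm_command([
  [-0.3,0.6,0,0,0.1],
  [-0.5,0.7,0,0,0.1],
  [-0.6,0.8,0,0,0.1],
  [-0.7,0.8,0,0,0.1],
  [-0.7,0.7,0,0,0.1],
])

```text
t: 13.35
ee_pos: [0.4895, 0.0297, 0.274]
tool_rot: [0.996, -0.094, -0.001, 0.0]
wrist_force: [-0.9, 0.2, -0.6]
grip_width: 0.0198
```

arm_command([
  [-0.7,0.4,0.5,0,0.1],
  [-0.6,0.2,0.8,0,0.1],
  [0,0,0.9,0,0.1],
  [0,0,0.9,0,0.1],
  [0,0,0.8,0,0.1],
])

```text
t: 13.85
ee_pos: [0.4483, 0.0201, 0.156]
tool_rot: [0.996, -0.094, -0.001, 0.0]
wrist_force: [0.1, -0.0, -2.2]
grip_width: 0.0201
```

arm_command([
  [0,0,0.5,0,0.1],
  [0,0,0.2,0,0.1],
  [0,0,0,0,0.1],
  [0,0,0,0,0.1],
  [0,0,0,0,0.1],
], force=8)

```text
t: 14.35
ee_pos: [0.4497, 0.0202, 0.1383]
tool_rot: [0.996, -0.093, 0.001, -0.0]
wrist_force: [-0.2, 0.2, -1.1]
grip_width: 0.0199
```

```bash
python3 -c "
from h import *
go((.45,.02,.13))
for n in ('scene','top'): cv2.imwrite(f'pics/{n}11.png',imaging.read_camera(n)[:,:,::-1])
a=cv2.imread('pics/scene11.png')[70:230,290:450];b=cv2.imread('pics/top11.png')[130:290,200:360]
cv2.imwrite('pics/b11.png',cv2.resize(np.hstack([a,b]),None,fx=2.5,fy=2.5,interpolation=cv2.INTER_CUBIC))
"
```

```text
t 14.35 tcp [0.4497 0.0202 0.1383] tool y ang -100.7 tilt 0.13 F [-0.2  0.2 -1.1] w 0.0199 j [-0.03 -0.32  1.76 -0.    1.7   1.73]
units [0.01 0.01 0.28]
```

View pics/b11.png

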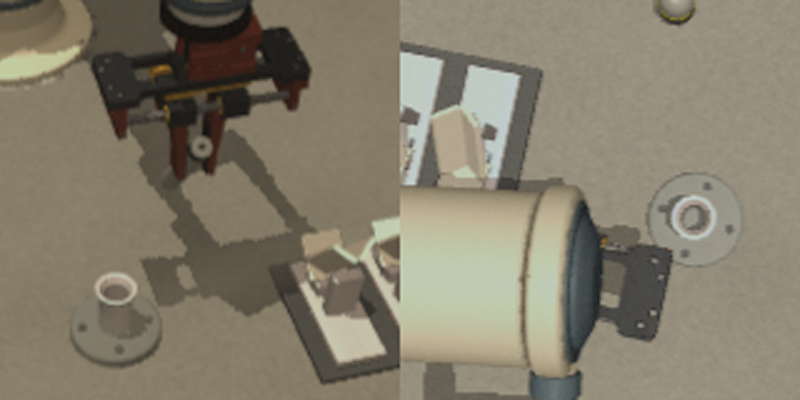

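arm_command([
  [0,0,0,0,0.1],
  [0,0,0,0,0.1],
  [0,0,0,0,0.1],
  [0,0,0,0,0.1],
  [0,0,0,0,0.1],
], force=5)

```text
t: 14.95
ee_pos: [0.449, 0.0202, 0.1368]
tool_rot: [0.996, -0.094, -0.0, -0.0]
wrist_force: [0.1, -0.0, -1.4]
grip_width: 0.02
```

```bash
cat >> h.py <<'E'
def tilts(d=.035,az=-10.7):
    s=ctrl.sense(); A=R.from_quat(s["tool_rot"]).as_matrix(); g=s["ee_pos"]-ctrl.pinch_z*A[:,2]
    for t in (0,10,20,35):
        r,a=np.radians(t),np.radians(az); u=np.array([np.sin(r)*np.cos(a),np.sin(r)*np.sin(a),np.cos(r)])
        print(t,"top",proj("scene",g+d*u).round(1),"foot",proj("scene",g-(.15-d)*u).round(1))
E
python3 -c "
from h import *
go((.45,.02,.13)); tilts()
im=imaging.read_camera('scene')[:,:,::-1]; cv2.imwrite('pics/s12.png',cv2.resize(im[100:180,320:430],None,fx=7,fy=7,interpolation=cv2.INTER_CUBIC))
"
```

```text
t 14.95 tcp [0.449  0.0202 0.1368] tool y ang -100.7 tilt 0.0 F [ 0.1 -0.  -1.4] w 0.02 j [-0.03 -0.32  1.76  0.    1.7   1.73]
units [ 0.03 -0.    0.23]
0 top [367.2 120.9] foot [363.4 166.6]
10 top [367.9 122.9] foot [361.2 160.5]
20 top [368.7 125.1] foot [359.1 153.8]
35 top [369.6 128.9] foot [356.5 142.8]
```

View pics/s12.png

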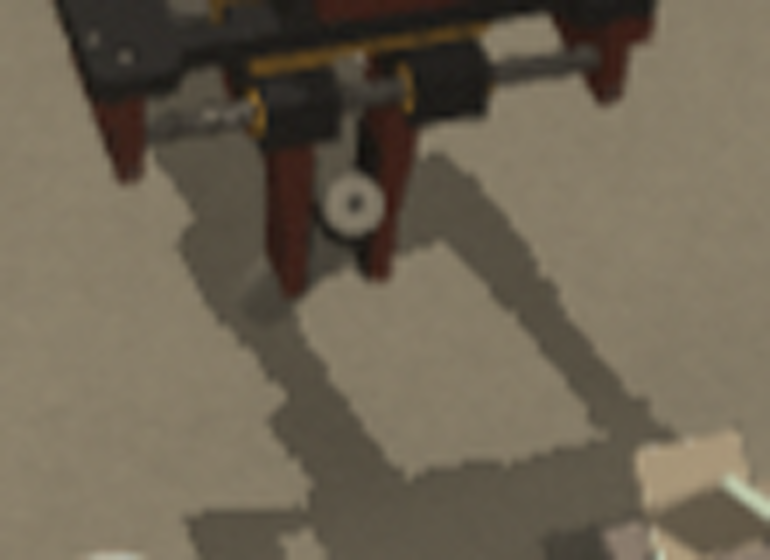

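At 5 N the post still leans: its end is at (370,129) and its foot at (357,143), which is what 35° predicts. So I'll set the tilted foot in the holder's flare and swing the grip over it to bring the post upright. I'll check the mouth in the scene view first.

```bash
python3 -c "
from h import *
im=cv2.imread('pics/scene11.png'); cv2.imwrite('pics/m11.png',cv2.resize(im[165:220,310:370],None,fx=10,fy=10,interpolation=cv2.INTER_CUBIC))
M=np.array((.4935,-.0797,.065)); print(proj('scene',M),proj('scene',M-[0,0,.053]))
a=np.radians(-10.7); e=np.array([np.cos(a),np.sin(a),0])
print(M+.062*e)
go(M+.062*e+[0,0,.20-.065]); go(M+.062*e+[0,0,.165-.065])
"
```

```text
[334.76224609 184.9373204 ] [334.61360554 199.08026899]
[ 0.55442199 -0.09121133  0.065     ]
t 15.0 tcp [0.449  0.0202 0.1368] tool y ang -100.7 tilt 0.0 F [ 0.2  0.3 -2.6] w 0.0199 j [-0.03 -0.32  1.76  0.    1.7   1.73]
units [ 4.14  2.99 -2.11]
t 15.0 tcp [0.449  0.0202 0.1368] tool y ang -100.7 tilt 0.0 F [ 0.2  0.3 -2.6] w 0.0199 j [-0.03 -0.32  1.76  0.    1.7   1.73]
units [ 4.14  2.99 -0.94]
```

View pics/m11.png

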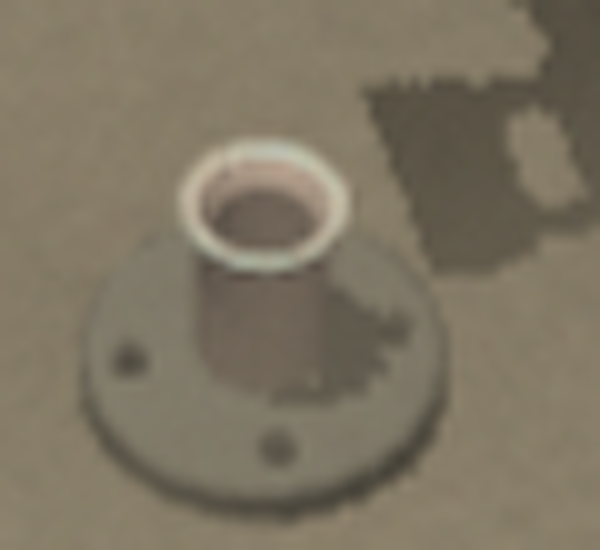

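Mouth centre is at (336.0,185.1) in the scene view against a predicted (334.8,184.9). The robot's own points show the same +1 px offset, so the estimate holds to about 1 mm.

arm_command([
  [0,0,-0.6,0,0.1],
  [0,0,-0.7,0,0.1],
  [0.2,0.15,-0.7,0,0.1],
  [0.5,0.35,-0.1,0,0.1],
  [0.6,0.45,0,0,0.1],
], force=15)

```text
t: 15.5
ee_pos: [0.4829, -0.0151, 0.2016]
tool_rot: [0.996, -0.093, 0.002, -0.0]
wrist_force: [0.1, 0.2, -1.1]
grip_width: 0.0197
```

arm_command([
  [0.7,0.5,0,0,0.1],
  [0.7,0.5,0,0,0.1],
  [0.7,0.5,0,0,0.1],
  [0.5,0.4,0,0,0.1],
  [0.24,0.14,0,0,0.1],
])

```text
t: 16.0
ee_pos: [0.5549, -0.0923, 0.1991]
tool_rot: [0.996, -0.094, -0.001, 0.0]
wrist_force: [-1.0, 1.6, -1.4]
grip_width: 0.0199
```

arm_command([
  [0,0,0.3,0,0.1],
  [0,0,0.4,0,0.1],
  [0,0,0.3,0,0.1],
  [0,0,0.1,0,0.1],
  [0,0,0,0,0.1],
])

```text
t: 16.5
ee_pos: [0.5537, -0.0905, 0.1659]
tool_rot: [0.996, -0.093, -0.001, -0.0]
wrist_force: [-0.8, -0.1, -1.0]
grip_width: 0.0197
```

```bash
python3 -c "
from h import *
M=np.array((.4935,-.0797,.065)); a=np.radians(-10.7); e=np.array([np.cos(a),np.sin(a),0])
go(M+.062*e+[0,0,.1315-.065]); tilts()
for n in ('scene','top'): cv2.imwrite(f'pics/{n}13.png',imaging.read_camera(n)[:,:,::-1])
im=cv2.imread('pics/scene13.png'); cv2.imwrite('pics/s13.png',cv2.resize(im[130:230,290:400],None,fx=6,fy=6,interpolation=cv2.INTER_CUBIC))
"
```

```text
t 16.5 tcp [ 0.5537 -0.0905  0.1659] tool y ang -100.7 tilt 0.09 F [-0.8 -0.1 -1. ] w 0.0197 j [-0.22 -0.02  1.44  0.    1.72  1.53]
units [0.03 0.02 1.15]
0 top [343.  156.9] foot [341.6 203.5]
10 top [343.8 159.2] foot [339.4 196.4]
20 top [344.6 161.9] foot [337.3 188.6]
35 top [345.6 166.2] foot [334.6 176.2]
```

View pics/s13.png

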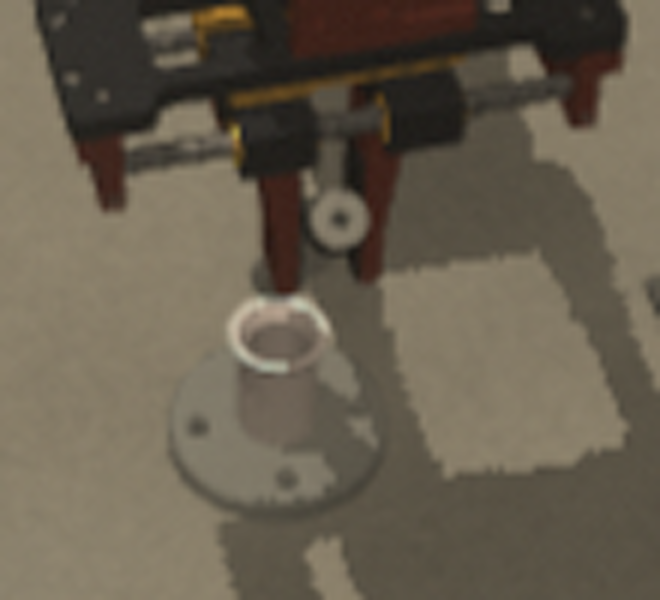

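View pics/top13.png

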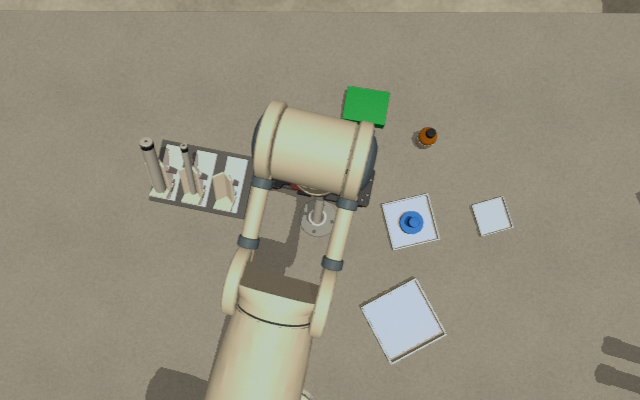

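```bash
python3 -c "
from h import *
im=cv2.imread('pics/top13.png'); cv2.imwrite('pics/m13.png',cv2.resize(im[185:245,290:350],None,fx=10,fy=10,interpolation=cv2.INTER_CUBIC))
s=ctrl.sense(); g=s['ee_pos']+[0,0,.0187]; a=np.radians(-10.7);u=np.array([.5736*np.cos(a),.5736*np.sin(a),.819])
f=(proj('top',g-.115*u)-[290,185])*10+4.5; print(f)
"
```

```text
[263.93502626 333.430484  ]
```

View pics/m13.png

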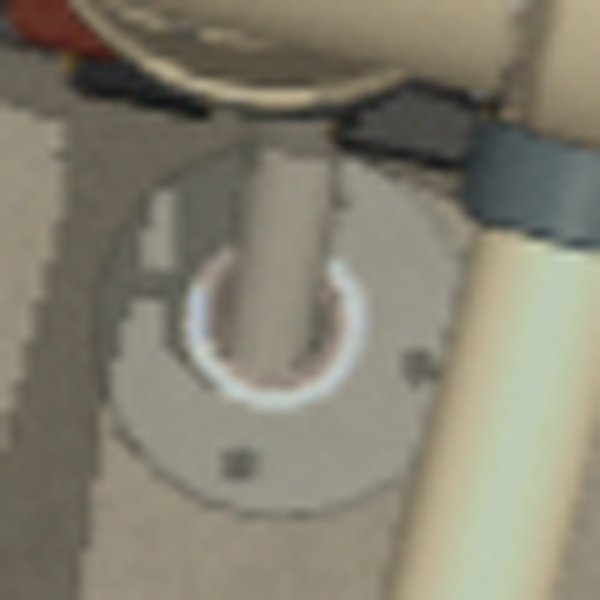

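In the top view the foot hangs over the mouth, its axis at crop x≈271 against the mouth centre at 275. That is about 1 mm to the left and 1.5 mm too far out. I'll correct both and lower into the flare.

arm_command([
  [-0.05,0.03,0.3,0,0.1],
  [0,0,0.3,0,0.1],
  [0,0,0.25,0,0.1],
  [0,0,0.15,0,0.1],
  [0,0,0.05,0,0.1],
])

```text
t: 17.1
ee_pos: [0.5528, -0.0914, 0.1348]
tool_rot: [0.996, -0.093, -0.0, -0.0]
wrist_force: [0.9, 0.8, 0.8]
grip_width: 0.0196
```

```bash
python3 -c "
from h import *
go((.5,-.08,.133)); tilts()
for n in ('scene','top'): cv2.imwrite(f'pics/{n}14.png',imaging.read_camera(n)[:,:,::-1])
a=cv2.imread('pics/scene14.png')[140:220,300:380];b=cv2.imread('pics/top14.png')[185:265,280:360]
cv2.imwrite('pics/b14.png',cv2.resize(np.hstack([a,b]),None,fx=5,fy=5,interpolation=cv2.INTER_CUBIC))
"
```

```text
t 17.1 tcp [ 0.5528 -0.0914  0.1348] tool y ang -100.7 tilt 0.03 F [0.9 0.8 0.8] w 0.0196 j [-0.23 -0.02  1.49  0.    1.66  1.53]
units [-1.8  -0.05  0.06]
0 top [342.1 167.4] foot [340.8 211.7]
10 top [342.9 169.7] foot [338.7 204.6]
20 top [343.6 172.3] foot [336.7 197. ]
35 top [344.5 176.6] foot [333.9 184.8]
```

View pics/b14.png

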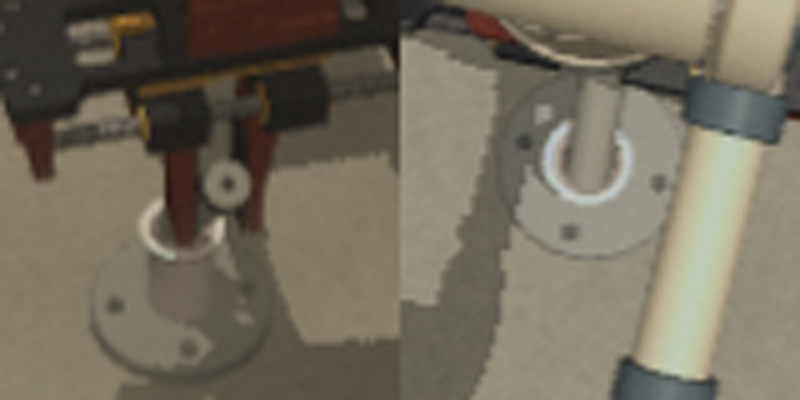

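arm_command([
  [-0.28,0,-0.18,0,0.1],
  [-0.3,0,-0.15,0,0.1],
  [-0.31,0,-0.13,0,0.1],
  [0,0,0,0,0.1],
  [0,0,0,0,0.1],
])

```text
t: 17.7
ee_pos: [0.5264, -0.0867, 0.1504]
tool_rot: [0.996, -0.093, 0.001, 0.0]
wrist_force: [0.7, 1.0, 5.2]
grip_width: 0.0196
```

```bash
python3 -c "
from h import *
go((.4935,-.0797,.133)); tilts()
for n in ('scene','top'): cv2.imwrite(f'pics/{n}15.png',imaging.read_camera(n)[:,:,::-1])
a=cv2.imread('pics/scene15.png')[140:220,300:380];b=cv2.imread('pics/top15.png')[185:265,280:360]
cv2.imwrite('pics/b15.png',cv2.resize(np.hstack([a,b]),None,fx=5,fy=5,interpolation=cv2.INTER_CUBIC))
"
```

```text
t 17.7 tcp [ 0.5264 -0.0867  0.1504] tool y ang -100.7 tilt 0.09 F [0.7 1.  5.2] w 0.0196 j [-0.23 -0.09  1.54 -0.    1.69  1.53]
units [-1.12 -0.02  0.58]
0 top [338.8 152.9] foot [337.9 198.7]
10 top [339.6 155.1] foot [335.8 191.8]
20 top [340.3 157.7] foot [333.9 184.3]
35 top [341.3 161.9] foot [331.2 172.2]
```

View pics/b15.png

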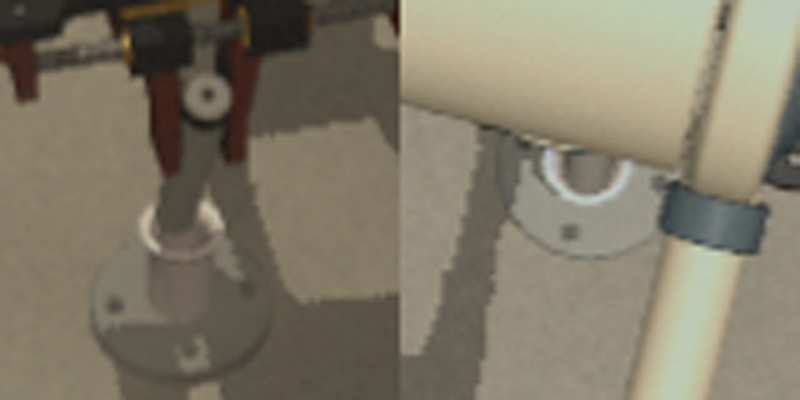

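The post is turning in the pads about its foot. Its end is now at (341,159), about 20°, with the foot in the flare. I'll continue the swing.

arm_command([
  [-0.3,0,-0.09,0,0.1],
  [-0.31,0,-0.06,0,0.1],
  [-0.3,0,-0.03,0,0.1],
  [0,0,0,0,0.1],
  [0,0,0,0,0.1],
])

```text
t: 18.3
ee_pos: [0.4994, -0.0816, 0.1546]
tool_rot: [0.996, -0.094, 0.0, 0.0]
wrist_force: [2.7, 0.6, 4.1]
grip_width: 0.0198
```

```bash
python3 -c "
from h import *
go((.4935,-.0797,.133)); tilts()
for n in ('scene','top'): cv2.imwrite(f'pics/{n}16.png',imaging.read_camera(n)[:,:,::-1])
a=cv2.imread('pics/scene16.png')[130:210,300:380]
cv2.imwrite('pics/b16.png',cv2.resize(a,None,fx=7,fy=7,interpolation=cv2.INTER_CUBIC))
"
```

```text
t 18.3 tcp [ 0.4994 -0.0816  0.1546] tool y ang -100.7 tilt 0.01 F [2.7 0.6 4.1] w 0.0198 j [-0.23 -0.17  1.6  -0.    1.71  1.53]
units [-0.21 -0.03  0.72]
0 top [335.6 142.4] foot [335.1 188.8]
10 top [336.3 144.6] foot [333.  182.1]
20 top [337.  147.1] foot [331.1 174.7]
35 top [337.9 151.2] foot [328.5 162.9]
```

View pics/b16.png

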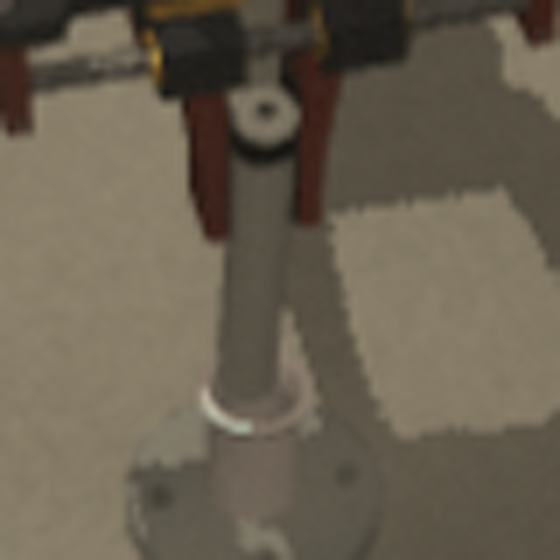

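arm_command([
  [-0.2,0,0,0,0.1],
  [-0.05,0,0,0,0.1],
  [0,0,0.1,0,0.1],
  [0,0,0.1,0,0.1],
  [0,0,0,0,0.1],
], force=12)

```text
t: 18.9
ee_pos: [0.4915, -0.0799, 0.1468]
tool_rot: [0.996, -0.093, -0.002, -0.0]
wrist_force: [1.3, 2.6, -1.6]
grip_width: 0.0198
```

```bash
python3 -c "
from h import *
go((.4935,-.0797,.112)); tilts()
a=imaging.read_camera('scene')[130:210,300:380,::-1]
cv2.imwrite('pics/b17.png',cv2.resize(a,None,fx=7,fy=7,interpolation=cv2.INTER_CUBIC))
go((.4935,-.0797,.112))
"
```

```text
t 18.9 tcp [ 0.4915 -0.0799  0.1468] tool y ang -100.7 tilt 0.18 F [ 1.3  2.6 -1.6] w 0.0198 j [-0.23 -0.18  1.63  0.    1.7   1.53]
units [ 0.07 -0.02  1.16]
0 top [334.7 142.5] foot [334.3 188.4]
10 top [335.4 144.7] foot [332.3 181.7]
20 top [336.1 147.1] foot [330.4 174.5]
35 top [337.  151.2] foot [327.8 162.8]
t 18.95 tcp [ 0.4915 -0.0799  0.1469] tool y ang -100.7 tilt 0.19 F [ 2.7  2.  -1.7] w 0.0194 j [-0.23 -0.18  1.63  0.    1.7   1.53]
units [ 0.07 -0.02  1.16]
```

View pics/b17.png

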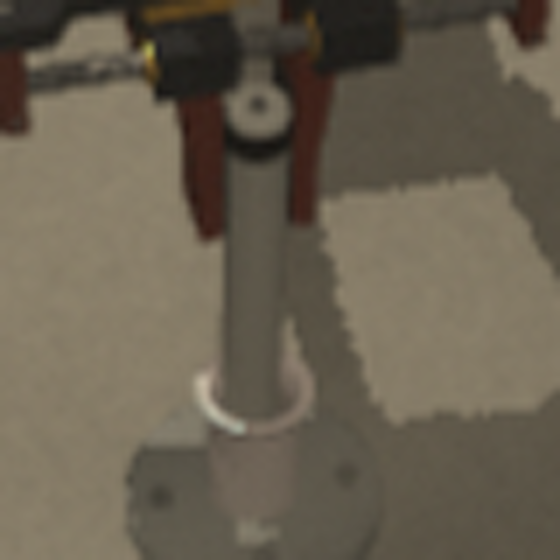

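The post is nearly vertical with its foot in the mouth, and side force is only 2–3 N. I'll lower it gently.

arm_command([
  [0,0,0.12,0,0.1],
  [0,0,0.12,0,0.1],
  [0,0,0.1,0,0.1],
  [0,0,0,0,0.1],
  [0,0,0,0,0.1],
])

```text
t: 19.45
ee_pos: [0.4919, -0.0801, 0.1377]
tool_rot: [0.996, -0.093, -0.001, -0.0]
wrist_force: [0.9, 2.6, -1.9]
grip_width: 0.0199
```

```bash
python3 -c "
from h import *
a=imaging.read_camera('scene')[130:210,300:380,::-1]
cv2.imwrite('pics/b18.png',cv2.resize(a,None,fx=7,fy=7,interpolation=cv2.INTER_CUBIC))
go((.4935,-.0797,.1083)); tilts()
"
```

```text
t 19.5 tcp [ 0.492  -0.0801  0.1379] tool y ang -100.7 tilt 0.06 F [ 0.7  2.  -1.8] w 0.0195 j [-0.23 -0.18  1.65  0.    1.68  1.53]
units [ 0.05 -0.02  0.99]
0 top [334.7 145.7] foot [334.3 190.9]
10 top [335.4 147.9] foot [332.3 184.3]
20 top [336.1 150.3] foot [330.4 177.1]
35 top [337.  154.4] foot [327.8 165.4]
```

View pics/b18.png

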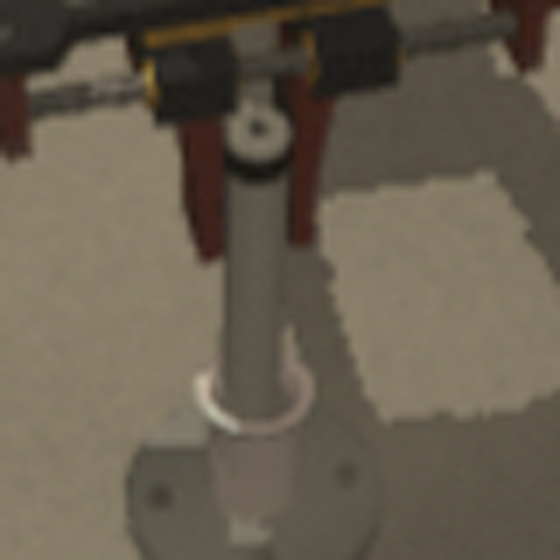

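arm_command([
  [0.02,-0.02,0.15,0,0.1],
  [0,0,0.15,0,0.1],
  [0,0,0.15,0,0.1],
  [0,0,0.15,0,0.1],
  [0,0,0.05,0,0.1],
])

```text
t: 20.0
ee_pos: [0.4925, -0.0798, 0.1179]
tool_rot: [0.996, -0.094, -0.001, 0.0]
wrist_force: [-0.6, 0.8, -0.7]
grip_width: 0.0199
```

arm_command([
  [0,0,0.07,0,0.1],
  [0,0,0.07,0,0.1],
  [0,0,0.05,0,0.1],
  [0,0,0,0,0.1],
  [0,0,0,0,0.1],
])

```text
t: 20.5
ee_pos: [0.4928, -0.0796, 0.1129]
tool_rot: [0.996, -0.093, -0.0, -0.0]
wrist_force: [-1.4, 2.6, -1.4]
grip_width: 0.0196
```

```bash
python3 -c "
from h import *
a=imaging.read_camera('scene')[130:210,300:380,::-1]
cv2.imwrite('pics/b19.png',cv2.resize(a,None,fx=7,fy=7,interpolation=cv2.INTER_CUBIC))
go((.4935,-.0797,.1083)); tilts()
print(proj('scene',(.4935,-.0797,.162)))
"
```

```text
t 20.55 tcp [ 0.4928 -0.0796  0.1128] tool y ang -100.7 tilt 0.05 F [-2.4  3.1 -2.3] w 0.0194 j [-0.23 -0.18  1.68  0.    1.63  1.53]
units [ 0.02 -0.    0.15]
0 top [335.  154.2] foot [334.5 197.7]
10 top [335.7 156.3] foot [332.6 191.1]
20 top [336.3 158.7] foot [330.7 184. ]
35 top [337.2 162.7] foot [328.2 172.5]
[335.06729886 155.91195903]
```

View pics/b19.png

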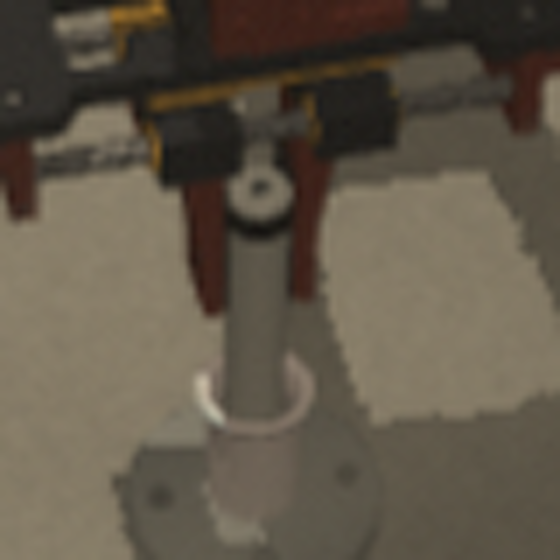

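arm_command([
  [0,0,0.05,0,0.1],
  [0,0,0.05,0,0.1],
  [0,0,0.05,0,0.1],
  [0,0,0,0,0.1],
  [0,0,0,0,0.1],
])

```text
t: 21.05
ee_pos: [0.4929, -0.0797, 0.1085]
tool_rot: [0.996, -0.093, -0.0, -0.0]
wrist_force: [-2.7, 2.8, -0.9]
grip_width: 0.0195
```

arm_command([
  [0,-0.02,0.05,0,0.1],
  [0,0,0.05,0,0.1],
  [0,0,0.05,0,0.1],
  [0,0,0,0,0.1],
  [0,0,0,0,0.1],
])

```text
t: 21.55
ee_pos: [0.4943, -0.0795, 0.1068]
tool_rot: [0.996, -0.094, 0.002, 0.0]
wrist_force: [-3.8, 2.9, 8.8]
grip_width: 0.0194
```

```bash
python3 -c "
from h import *
a=imaging.read_camera('scene')[130:210,300:380,::-1]
cv2.imwrite('pics/b20.png',cv2.resize(a,None,fx=7,fy=7,interpolation=cv2.INTER_CUBIC))
go((.4935,-.0797,.1083))
print(proj('scene',(.4935,-.0797,.162)))
"
```

```text
t 21.6 tcp [ 0.4943 -0.0795  0.1068] tool y ang -100.7 tilt 0.26 F [-3.2  3.1  9.8] w 0.0197 j [-0.23 -0.17  1.69 -0.    1.62  1.53]
units [-0.03  0.01 -0.05]
[335.06729886 155.91195903]
```

View pics/b20.png

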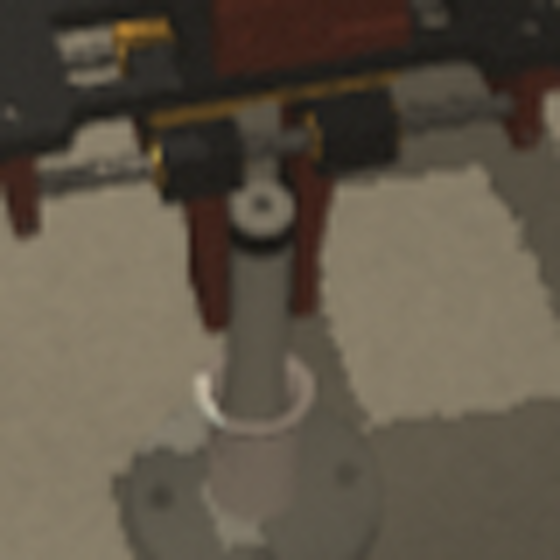

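At TCP z = 0.107 (0.108 expected for a seated post) there is 9–10 N of upward contact. That says the foot is on the floor. The post end shows at (337,159), about 3 px lower than predicted, so it may lean slightly. I'll relieve the side load and look before opening.

arm_command([
  [-0.04,-0.03,-0.02,0,0.1],
  [-0.04,-0.03,0,0,0.1],
  [-0.02,0,0,0,0.1],
  [0,0,0,0,0.1],
  [0,0,0,0,0.1],
], force=6)

```text
t: 22.1
ee_pos: [0.4918, -0.0781, 0.1065]
tool_rot: [0.996, -0.094, 0.002, 0.001]
wrist_force: [-0.2, -0.9, 6.6]
grip_width: 0.0201
```

```bash
python3 -c "
from h import *
for n in ('scene','top'): cv2.imwrite(f'pics/{n}21.png',imaging.read_camera(n)[:,:,::-1])
a=cv2.imread('pics/scene21.png')[130:210,300:380];b=cv2.imread('pics/top21.png')[170:250,270:350]
cv2.imwrite('pics/b21.png',cv2.resize(np.hstack([a,b]),None,fx=5,fy=5,interpolation=cv2.INTER_CUBIC))
go((.4935,-.0797,.1083))
"
```

```text
t 22.2 tcp [ 0.4918 -0.0781  0.1065] tool y ang -100.8 tilt 0.3 F [ 0.8 -0.8  7.2] w 0.0198 j [-0.22 -0.18  1.7  -0.    1.62  1.53]
units [ 0.07  0.04 -0.06]
```

View pics/b21.png

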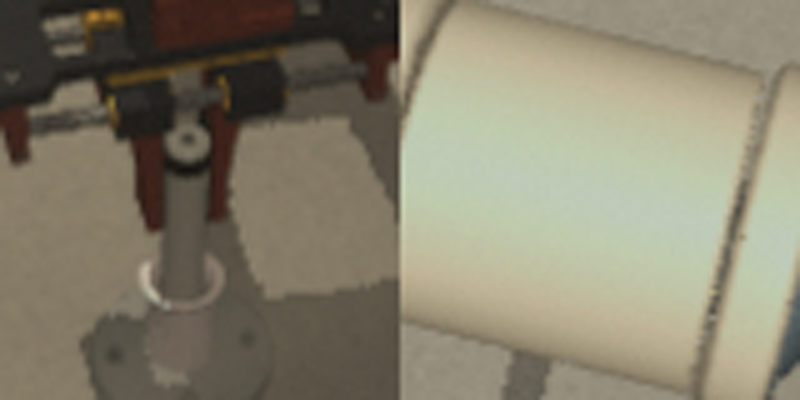

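Side forces are gone and 7 N of vertical floor contact remains. The post looks upright, with its end at (337,158). I'll open slowly, let it settle, then rise.

arm_command([
  [0,0,0,0,0.3],
  [0,0,0,0,0.35],
  [0,0,0,0,0.4],
  [0,0,0,0,0.5],
  [0,0,0,0,0.5],
])

```text
t: 22.7
ee_pos: [0.4904, -0.0768, 0.1044]
tool_rot: [0.996, -0.093, -0.0, -0.0]
wrist_force: [-0.3, -0.6, -0.5]
grip_width: 0.0434
```

arm_command([
  [0,0,-0.4,0,0.5],
  [0,0,-0.7,0,0.5],
  [0,0,-0.9,0,0.5],
  [0,0,-0.9,0,0.5],
  [0,0,-0.9,0,0.5],
])

```text
t: 23.2
ee_pos: [0.4904, -0.0768, 0.2208]
tool_rot: [0.996, -0.093, 0.0, 0.0]
wrist_force: [0.0, -0.3, -0.3]
grip_width: 0.0438
```

arm_command([
  [-0.2,0.6,-0.6,0,0.5],
  [-0.2,0.9,0,0,0.5],
  [-0.2,0.9,0,0,0.5],
  [-0.2,0.9,0,0,0.5],
  [-0.2,0.9,0,0,0.5],
])

```text
t: 23.7
ee_pos: [0.4371, -0.1959, 0.2379]
tool_rot: [0.996, -0.093, 0.001, 0.0]
wrist_force: [-0.3, 0.2, 0.5]
grip_width: 0.044
```

arm_command([
  [0,0.9,0,0,0.5],
  [0,0.9,0,0,0.5],
  [0,0.9,0,0,0.5],
  [0,0.5,0,0,0.5],
  [0,0,0,0,0.5],
])

```text
t: 24.2
ee_pos: [0.4193, -0.2906, 0.237]
tool_rot: [0.996, -0.095, -0.0, 0.0]
wrist_force: [-0.8, 0.5, -1.2]
grip_width: 0.0437
```

```bash
python3 -c "
from h import *
for n in ('scene','top'): cv2.imwrite(f'pics/{n}22.png',imaging.read_camera(n)[:,:,::-1])
a=cv2.imread('pics/scene22.png')[130:210,300:380];b=cv2.imread('pics/top22.png')[170:250,270:350]
cv2.imwrite('pics/b22.png',cv2.resize(np.hstack([a,b]),None,fx=5,fy=5,interpolation=cv2.INTER_CUBIC))
go((.4935,-.0797,.1083)); P=np.array((.4935,-.0797,.162)); print((proj('scene',P)-[300,130])*5+[2,2],(proj('top',P)-[270,170])*5+[402,2])
"
```

```text
t 24.3 tcp [ 0.4198 -0.2889  0.2371] tool y ang -100.7 tilt 0.03 F [-0.2 -0.3 -0.2] w 0.0437 j [-0.67 -0.15  1.44  0.    1.85  1.09]
units [ 1.11 -7.31  4.3 ]
[177.33649428 131.55979516] [627.96719208 224.98922615]
```

View pics/b22.png

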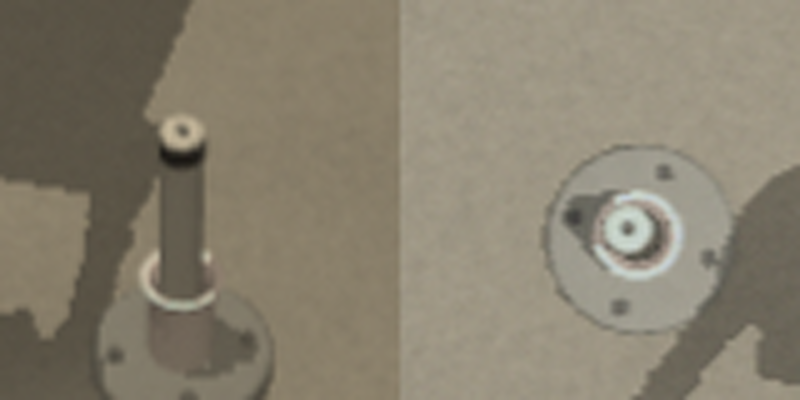

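View pics/top22.png

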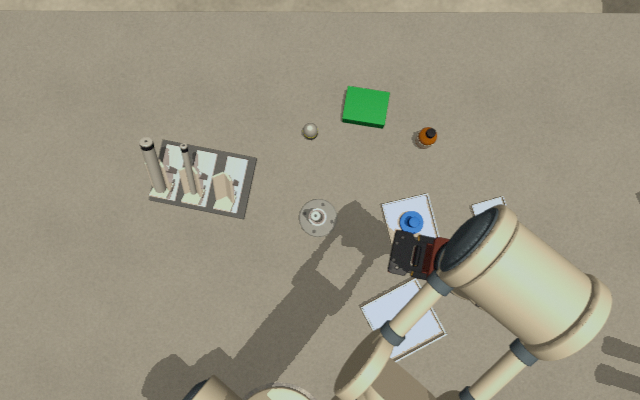

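View pics/scene22.png

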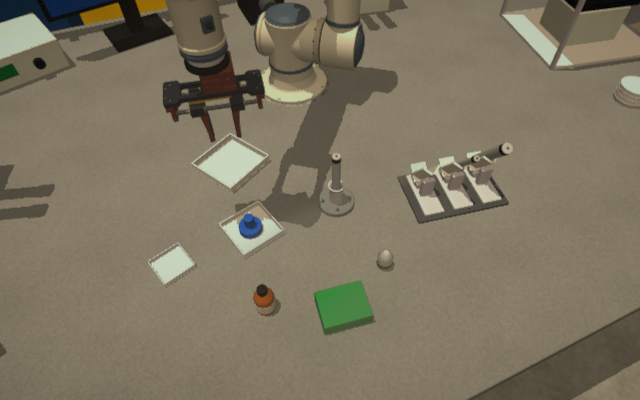

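The post stands in the holder with the band up. Its end is at crop (182,131) in the scene view and (628,229) in the top view. For a seated, vertical post I expected (177,132) plus the known +5 offset, and (628,225). The cap is in the middle-sized tray and everything else is in place. I'll hand in.

```bash
python3 -c "
from plant import workorder
print(workorder.close_job())"
```

```text
the job is handed in; nothing more can be done
None
```

The job is handed in at about 24 s of the 67 s allowed. The blue cap went into the middle-sized white tray first. Then the 20 mm post went into the holder, black-banded end up.

- **Standing the post up:** At 5 N grip the post would not swing upright by itself. I set its tilted foot in the holder's flare and moved the grip over it until it was vertical. I then lowered it in small steps and released it only after it touched bottom, with 7–10 N of contact.
- **Final checks:** In both views the post's end was within about 1 px of where a seated, upright post should appear. The cap stands in the tray, and the other two posts and the bystanders look unmoved. The arm was clear of everything, and I saw no force above about 10 N.
- **A check that disagreed:** Just before release the post's end showed up to 3 px lower in the scene view than predicted, probably a slight lean in the grip. It was gone after release. The scene camera also read about 1 px to the right throughout, within the stated calibration error.

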